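# Plug the drying nozzle into the bench air outlet and open its valve

## Robot

A 6-joint arm with a two-finger parallel gripper is mounted at the origin on the work surface. World frame = base frame: x ahead of the robot, y to its left, z up, the work surface at z = 0. Lengths are in m, angles in rad, forces in N, time in s.
With the tool pointing down it reaches from about 0.3 to 0.825 m from the base axis. Payload 5.4 kg.
Tool frame: the origin (TCP) lies at the very end of the fingers, on their centre line; the grasp point (between the pads) lies 19 mm behind it; z points along the fingers, y is the line along which they close (so a half turn about z gives the same grasp; the last joint's range is limited). The gripper opens to 92 mm and grips with 3 to 60 N. Pads are 20 mm wide; open, the fingers measure 128 mm over their backs; the gripper's body (75 mm by 189 mm) begins 69 mm behind the grasp point.
Start: joints at [1.076, 0.158, 1.597, -0, 1.386, -0.21], TCP at [0.162, 0.552, 0.19] pointing down, gripper open.
Joint ranges: [-2.91, 2.91], [-0.94, 2.29], [0.18, 2.7], [-1.29, 4.43], [0.17, 2.64], [-3, 3]. Speed limits (rad/s): [2.57, 2.57, 3.14, 3.14, 3.14, 3.14].

## Interface

Orientations are given as a rotation vector (axis times angle).
In Python, from workcell import bot gives the robot as it stands. Calls block until the motion is done:
- bot.goto(position, orientation): joint-space move of the TCP to a pose.
- bot.line_to(position, rot=None, max_speed=0.15): straight line of the TCP; rot=None keeps the orientation; max_speed is the mean speed in m/s.
- bot.set_joints(angles): joint-space move.
- bot.set_gripper(opening, newtons=None): opening from 0.0 (shut) to 1.0 (fully open); newtons is the grip in N (None keeps the last); returns when the fingers have stopped.
- bot.hold(seconds).
- bot.inverse_kinematics(position, orientation): joint angles nearest the present ones, or None.
- bot.read_camera(name): name is "side" or "top"; returns a dict with "pixels" (420x560x3 uint8, blue, green, red), "fx", "fy", "cx", "cy" (pixels), "k1" (the pictures are not rectified: a ray, as slopes to the right and down, at radius r is drawn at 1 + k1 r^2 times it, then the intrinsics apply), "R" (3x3) and "t" (3): a world point X has camera coordinates R X + t. Camera axes: x right, y down, z forward; pixel columns grow to the right and rows downward; lengths in m; the calibration is good to about 2 mm. A picture is of the moment at which its call begins. There is no depth.
A pose or a line that the arm cannot do raises bot.MotionError and nothing moves.
- bot.job_done(): hands the job in; it is judged then, once.
Readings, each from a call of its own:
- bot.current_clock(): time.
- bot.current_joints(): joint angles.
- bot.current_joint_vel(): joint speeds.
- bot.current_effort(): joint torques, N m.
- bot.current_ee_pos(): TCP position.
- bot.current_tool_rot(): TCP orientation.
- bot.current_contact_force(): force on the tool from outside, world axes, zero at the start.
- bot.current_ft_torque(): the same for the moment, N m.
- bot.current_opening(): opening from 0.0 (shut) to 1.0 (fully open).
- bot.current_grip_force(): force on a finger pad.
Only numpy, scipy, OpenCV 4.12 (cv2) and the standard library are available. Lean on these libraries where they do the work, as an engineer would, in place of code of your own. Each camera call takes 0.05 s, during which the arm holds its last target. There are 200 camera calls.

## Task

Set up the air jet that dries the polished shoe: take the brass drying nozzle out of the wooden rack and push it down into the blue-collared air outlet, past the sprung grip and onto the stop so that it locks and stays home when let go, its spout pointing at the shoe's toe. Feel for the stop, whose depth is not known, and do not ram it. Only when it is locked, swing that outlet's yellow valve lever fully over to open it; leave everything else on the bench as it is.

Things in the scene. Friction and masses are not known exactly. Their poses are not given: they have to be found in the camera images.
- nozzle_grip (a point): Brass drying nozzle, loose, 0.12 kg, upright in a bore of the rack, foot 10 mm above the bench. Point: on the tube axis, centre of its black grip barrel (22 mm diameter, 44 mm tall), 80 mm above the foot. z up the tube, x where the spout points; pinch the barrel across y from above. Below the barrel 60 mm of 16 mm tube: foot tapers to 9 mm over 6 mm, locking groove 15 to 25 mm above the foot.
- outlet_mouth (a point): Centre of the upper rim of the blue flared collar on the outlet's upright push-in socket, 82 mm above the bench; axes as the outlet's. The collar narrows from about 26 to 18 mm over 6 mm, then an 18 mm bore runs down to a hard stop whose depth is not known: 32 to 48 mm below this point. So at home nozzle_grip is 32 to 48 mm above this point; the nozzle can then still be turned.
- valve (a joint): Valve lever of the blue outlet, rad: 0 (about) shut, leaning to the outlet's -x; 1.0 fully open, leaning to its +x. It stays where it is left and needs about 1 N at its ball.
- valve_tip (a point): Centre of the yellow 26 mm ball on the valve lever, 60 mm from the lever's axis. The axis is parallel to the outlet's y, 52 mm above the bench, 110 mm to -y of the socket; shut, the ball is 29 mm to -x of that axis, open 29 mm to +x, 105 mm above the bench in both, 112 mm half-way.
- shoe_toe (a point): Middle of the toe part of the brown leather shoe (287 mm long, 95 mm wide, 92 mm tall), 40 mm above the bench, 43 mm back from the toe's end; the shoe's toe points to its -x.
- spare: Spare outlet with a red collar, closed by a black plug, no lever, same casting, 94 mm tall. Origin under its socket, on the bench. Not to be used.
- dowel: Turned wooden handle standing in another bore of the rack, top 107 mm above the bench. Origin at its foot. Leave alone.
- tin_black: Polish tin, 87 mm wide, 26 mm tall. Leave alone.
- tin_brown: Polish tin, 87 mm wide, 26 mm tall. Leave alone.
- tin_amber: Polish tin, 75 mm wide, 22 mm tall. Leave alone.
- brush: Wooden brush lying on the bench. Leave alone.
- dressing: Amber bottle, 48 mm wide, 120 mm tall. Leave alone.
- nozzle_tip (a point): Orange end of the nozzle's spout: 66 mm from the tube axis along its x, 112 mm above the foot. The spout is a level 10 mm tube; nothing of the nozzle stands higher than 119 mm above the foot.
- outlet: Air outlet bolted to the bench: grey casting 60 x 170 x 30 mm. Origin on the bench under the socket; z up, valve to -y. Four sprung steel pawls grip in the bore 16 to 21 mm above the stop: entering them takes about 5 to 16 N, rubbing past them a few N; about 1 mm before the stop they snap into the tube's groove and lock it there for good: it cannot be pulled out again.
- plunger (a joint): Sprung air plunger at the bottom of the bore, m: 0 up, 0.005 pushed fully down. The foot meets it 5 mm before the stop and must press it down with 7 to 12 N (with the pawls' rubbing up to 18 N in all; then at the stop it climbs steeply; keep below 25 N). On release it lifts an unlocked nozzle 5 mm; a locked one keeps it at about 0.003 to 0.004.
- rack: Wooden rack 70 x 180 x 50 mm, fixed, three bores (20 mm wide, 40 mm deep) along its y at -60, 0 and +60 mm. Origin centre of the underside.

How it is judged:
On the way, in this order (a step that is already met when the one before it is completed fails the run):
1. the nozzle is fully home in the blue-collared outlet (value of joint plunger above 0.0025 m and horizontal distance between nozzle_grip and outlet_mouth below 0.007 m and z of nozzle_grip in the frame of outlet_mouth below 0.052 m), for 0.3 s.
2. then the valve lever is swung fully over (value of joint valve above 0.85 rad), for 0.2 s.
At the end, for the whole second after the job is handed in: The nozzle stands upright (within 5 degrees), locked home in the blue-collared outlet (holding the plunger down by more than 2.5 of its 5 mm), released, its spout's line passing within 45 mm of the middle of the shoe's toe, and the valve lever stands open (over 0.85 rad of 1.0) (all of step 1 and angle between nozzle_grip's own z axis and vertical below 0.09 rad and x of shoe_toe in the frame of nozzle_grip above 0.05 m and y of shoe_toe in the frame of nozzle_grip between -0.045 and 0.045 m and value of joint valve above 0.85 rad); the robot touches nothing.
It fails at once if the nozzle is rammed against the outlet (over 40 N) (contact force between nozzle and outlet above 40 N).
It fails at once if the valve is opened while the nozzle is not home (value of joint valve above 0.4 rad and value of joint plunger below 0.002 m).
It fails at once if the shoe is shifted more than 20 mm (distance of shoe_toe from where it was at the start of the episode above 0.02 m).
It fails at once if a tin, the brush, the bottle or the wooden handle is shifted more than 30 mm (distance of any of tin_black, tin_brown, tin_amber, brush, dressing, dowel from where it was at the start of the episode above 0.03 m).
It fails at once if the spare outlet is struck (over 25 N) (contact force between spare and anything else above 25 N).
It also fails if it takes over 69 s, if anything falls off the work surface, if the arm or the gripper's body presses on something with over 40 N, if the wrist force passes 120 N, or if a joint passes its speed limit or range.

## Working session

There is one attempt and no reset: what is moved stays moved. The work goes in short steps, each a Python script; the robot and the scene stay as the last script left them, time stands still between calls to the robot, and variables do not carry over. Pictures are saved under pics/ and viewed, at most 10 in all, crops included, and the job is handed in when it is done.

```bash
mkdir -p pics; python3 - <<'E'
from workcell import bot
import cv2
for n in("top","side"):
    c=bot.read_camera(n); cv2.imwrite(f"pics/{n}0.png",cv2.resize(c["pixels"],(784,588),interpolation=cv2.INTER_CUBIC))
    print(n,c["fx"],c["fy"],c["cx"],c["cy"],c["k1"],c["R"],c["t"], -c["R"].T@c["t"])
print(bot.current_clock(),bot.current_tool_rot())
E
```

```text
top 510.42709500326464 510.42709500326464 279.59458810184225 216.6825278108178 -0.06388560840761633 [[ 0.0199186  -0.99979663  0.00315313]
 [-0.99558359 -0.02012385 -0.09169705]
 [ 0.09174185 -0.00131273 -0.99578196]] [0.02275131 0.59228208 1.26721424] [0.47295656 0.03632919 1.31610785]
side 450.2832712331221 450.2832712331221 278.23223279778114 211.70969561927507 -0.07308854999413278 [[ 0.69305163 -0.72072527  0.01531433]
 [-0.47936828 -0.47662027 -0.73691192]
 [ 0.53841016  0.5033768  -0.67581528]] [-0.38247854  0.37628789  0.71145226] [ 0.06240473 -0.45444407  0.76395874]
0.1 [-4.45883551e-01 -3.10920818e+00  2.50037680e-03]
```

View pics/top0.png

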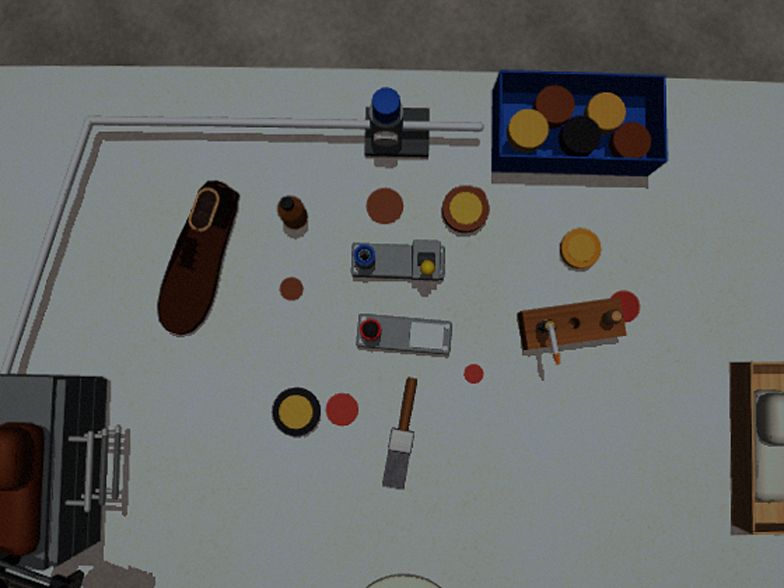

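View pics/side0.png

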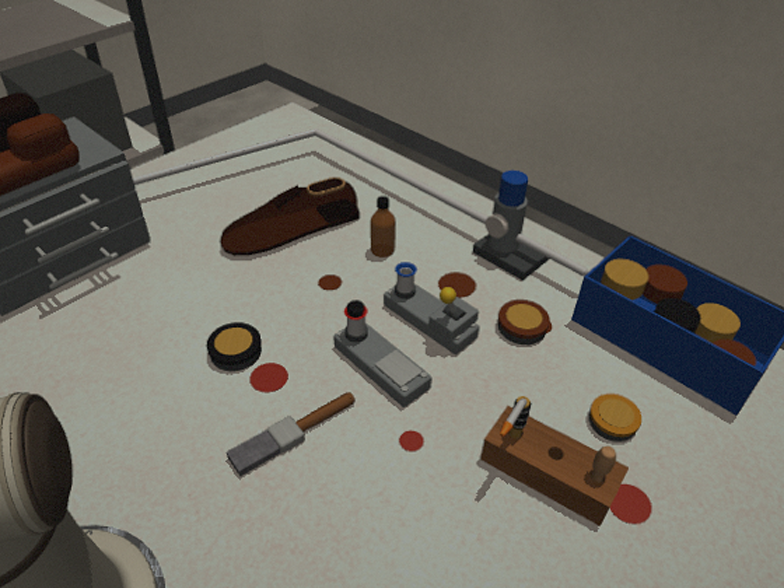

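The top picture (784 px scale) shows the blue collar at (364,257), yellow ball (428,267), nozzle (548,326) with its orange tip (558,360), empty bore (575,323), and the shoe with its toe end near (178,333). The side picture shows the collar at (405,269), ball (448,295) and orange tip (507,430).

```bash
cat > h.py <<'E'
import numpy as np, cv2
from workcell import bot
def ray(c,u,v):
    K=np.array([[c["fx"],0,c["cx"]],[0,c["fy"],c["cy"]],[0,0,1.]])
    p=cv2.undistortPoints(np.array([[[u,v]]],float),K,np.array([c["k1"],0,0,0.]))[0,0]
    return -c["R"].T@c["t"], c["R"].T@np.array([p[0],p[1],1.])
def plane(c,p,z):
    o,d=ray(c,*p); return o+d*(z-o[2])/d[2]
def tri(c1,p1,c2,p2):
    o1,d1=ray(c1,*p1);o2,d2=ray(c2,*p2)
    s=np.linalg.lstsq(np.c_[d1,-d2],o2-o1,rcond=None)[0]
    a,b=o1+s[0]*d1,o2+s[1]*d2
    return (a+b)/2,np.linalg.norm(a-b)
def proj(c,X):
    K=np.array([[c["fx"],0,c["cx"]],[0,c["fy"],c["cy"]],[0,0,1.]])
    return cv2.projectPoints(np.array([X],float),cv2.Rodrigues(c["R"])[0],c["t"],K,np.array([c["k1"],0,0,0.]))[0][0,0]
def blob(c,box,lo,hi):
    """centroid, area, and bbox centre of the largest blob in HSV range; box=u0,v0,u1,v1"""
    u0,v0,u1,v1=box
    h=cv2.cvtColor(c["pixels"][v0:v1,u0:u1],cv2.COLOR_BGR2HSV)
    n,l,s,ce=cv2.connectedComponentsWithStats(cv2.inRange(h,np.array(lo),np.array(hi)))
    i=1+np.argmax(s[1:,4]); 
    return ce[i]+[u0,v0], s[i,4], s[i,:2]+(s[i,2:4]-1)/2+[u0,v0], s[i,2:4], (l==i).astype(np.uint8)
E
python3 - <<'E'
from h import *
T=bot.read_camera("top");S=bot.read_camera("side")
q=lambda *a:[int(x/1.4) for x in a]
for nm,bt,bs,lo,hi in [("collar",q(345,235,385,278),q(385,250,425,290),(100,100,40),(130,255,255)),
  ("ball",q(415,250,445,285),q(435,280,465,310),(18,120,80),(35,255,255)),
  ("tip",q(545,345,570,375),q(490,415,520,445),(5,150,100),(16,255,255))]:
    a=blob(T,bt,lo,hi);b=blob(S,bs,lo,hi)
    print(nm,a[:4],b[:4]); print("  cen",tri(T,a[0],S,b[0]),"bbox",tri(T,a[2],S,b[2]))
# shoe
a=blob(T,q(150,170,245,345),(0,0,0),(180,255,75)); print("shoe",a[:4])
ct=max(cv2.findContours(a[4],0,2)[0],key=cv2.contourArea)[:,0]+q(150,170)
w=np.array([plane(T,p,0.03)[:2] for p in ct.astype(float)])
m,e=cv2.PCACompute(w.astype(np.float32),None); s=(w-m)@e[0]; print(m,e[0],s.min(),s.max(),np.ptp((w-m)@e[1]))
for nm,x0,y0,k in (("toe",150,170,0),):pass
# middle bore: dark in rack top
h=cv2.cvtColor(T["pixels"],cv2.COLOR_BGR2GRAY); x0,y0,x1,y1=q(562,310,588,336)
g=h[y0:y1,x0:x1]; mk=(g<g.min()+25); vv,uu=np.nonzero(mk); print("bore",plane(T,(uu.mean()+x0,vv.mean()+y0),0.05),mk.sum())
print(plane(T,(x0,y0),.05))
t=T["pixels"][205:265,365:460]; s=S["pixels"][270:380,340:455]
d=T["pixels"][165:210,245:325]
cv2.imwrite("pics/c1.png",np.vstack([cv2.resize(t,(760,480),interpolation=2)]));cv2.imwrite("pics/c2.png",cv2.resize(d,(800,450),interpolation=2))
E
```

```text
collar (array([259.97794118, 181.625     ]), np.int32(136), array([259.5, 181.5]), array([16, 16], dtype=int32)) (array([289.52564103, 191.91025641]), np.int32(78), array([289.5, 192.5]), array([14, 10], dtype=int32))
  cen (array([0.67280173, 0.08327125, 0.08221714]), np.float64(0.0030880600394143374)) bbox (array([0.67374905, 0.08440915, 0.07914177]), np.float64(0.003547322566716445))
ball (array([304.98630137, 190.28767123]), np.int32(73), array([304.5, 190.5]), array([10, 10], dtype=int32)) (array([319.63917526, 209.73195876]), np.int32(97), array([319.5, 210. ]), array([12, 11], dtype=int32))
  cen (array([ 0.64960152, -0.02573281,  0.11033243]), np.float64(0.0032535245580622013)) bbox (array([ 0.64954965, -0.02495661,  0.1090409 ]), np.float64(0.004106193325678626))
tip (array([397.33333333, 255.83333333]), np.int32(18), array([397.5, 256. ]), array([4, 7], dtype=int32)) (array([356.68181818, 307.81168831]), np.int32(154), array([357.5, 306. ]), array([16, 21], dtype=int32))
  cen (array([ 0.49549446, -0.24237102,  0.11928699]), np.float64(0.0030529648421819024)) bbox (array([ 0.49554048, -0.24222413,  0.1243139 ]), np.float64(0.0014309131962918994))
shoe (array([140.75550055, 186.63393839]), np.int32(3636), array([141., 184.]), array([ 59, 111], dtype=int32))
[[0.691832  0.3871848]] [ 0.9737941  -0.22743142] -0.16742923510056806 0.1233812662025147 0.10246942861737438
bore [ 0.56273907 -0.29252992  0.05      ] 37
[ 0.58490012 -0.26901414  0.05      ]
```

View pics/c1.png

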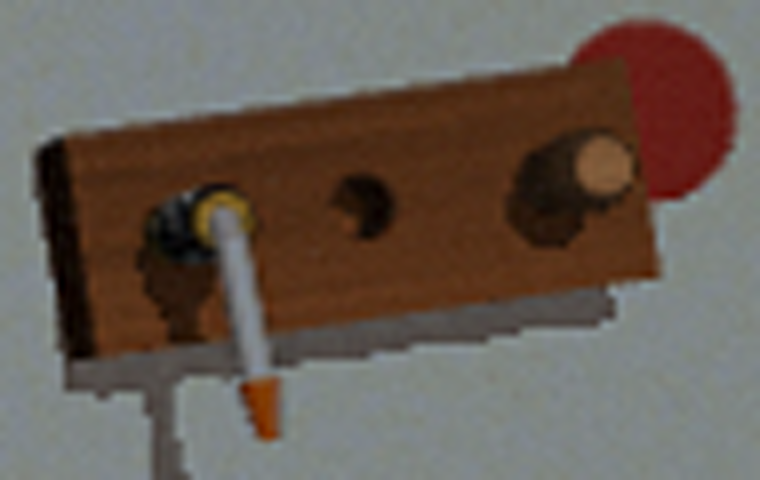

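View pics/c2.png

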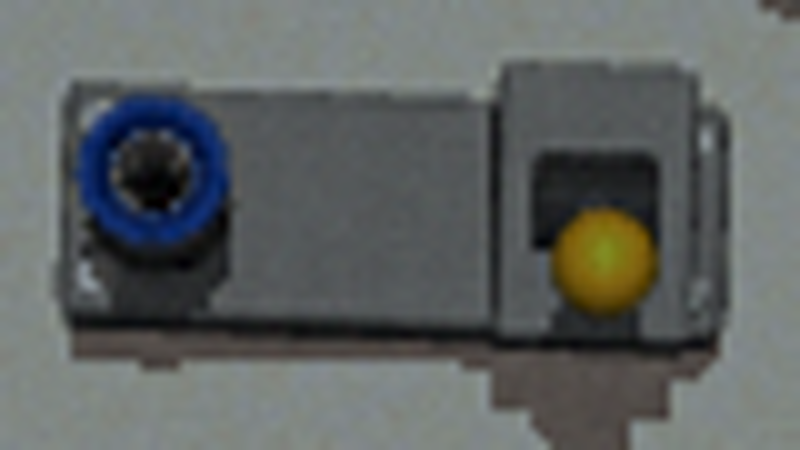

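The rack crop shows the nozzle cap at crop (222,217), the tip end at (266,438), the middle bore at (362,205) and the dowel top at (605,165). The outlet crop shows the collar at (153,170) and the ball at (605,260); the lever leans toward −x, so the valve is shut.

```bash
cat >> h.py <<'E'
from scipy.spatial.transform import Rotation as Ro
def down(phi):
    """rotvec, tool pointing down, its y (closing line) at world angle phi"""
    y=np.array([np.cos(phi),np.sin(phi),0]);z=np.array([0,0,-1.]);
    return Ro.from_matrix(np.c_[np.cross(y,z),y,z]).as_rotvec()
E
python3 - <<'E'
from h import *
T=bot.read_camera("top")
f=lambda x,y:(x/8-.5+365,y/8-.5+205)
g=lambda x,y:(x/10-.5+245,y/10-.5+165)
cap=plane(T,f(222,217),.127);tipe=plane(T,f(266,438),.122);bore=plane(T,f(362,205),.05);dow=plane(T,f(605,165),.107)
col=plane(T,g(153,170),.082);ball=plane(T,g(605,260),.105)
print("cap",cap,"tip",tipe,"bore",bore,"dowel",dow,"col",col,"ball",ball)
print("cap-bore",np.linalg.norm((cap-bore)[:2]),"dow-bore",np.linalg.norm((dow-bore)[:2]),"cap-tip",np.linalg.norm((cap-tipe)[:2]))
a=np.arctan2(*(tipe-cap)[1::-1]);print("spout deg",np.degrees(a), "rack y deg",np.degrees(np.arctan2(*(cap-dow)[1::-1])))
# outlet long edges, top view: casting corners on upper top face edge approx z=.03
e1=plane(T,g(75,325),.0);e2=plane(T,g(500,345),.0);print("outlet y deg",np.degrees(np.arctan2(*(e1-e2)[1::-1])))
d=(ball-col)[:2];print("from ball", np.hypot(*d), np.degrees(np.arctan2(*d[::-1])-np.arctan2(-110,-29))+90)
toe=np.array([.571,.415]); b=np.arctan2(*(toe-col[:2])[::-1]);print("aim deg",np.degrees(b))
for s in(1,-1):
    p=down(a+s*np.pi/2);q=down(b+s*np.pi/2)
    for P,r in(((*cap[:2],.2),p),((*cap[:2],.071),p),((*col[:2],.26),q),((*col[:2],.1),q)):print(s,np.round(bot.inverse_kinematics(np.array(P),r),2))
E
```

```text
cap [ 0.55270153 -0.22975745  0.127     ] tip [ 0.48845959 -0.24392755  0.122     ] bore [ 0.56246466 -0.29101358  0.05      ] dowel [ 0.57183152 -0.34973326  0.107     ] col [0.67201853 0.08479525 0.082     ] ball [ 0.64873304 -0.02485335  0.105     ]
cap-bore 0.06202928082332025 dow-bore 0.05946208495427611 cap-tip 0.06578615378093684
spout deg -167.56121662627578 rack y deg 99.05947824710773
outlet y deg 88.44610207859469
from ball 0.1120938481121394 92.7797176800751
aim deg 107.01028303452496
1 [-0.6   0.21  1.52  0.    1.41  0.76]
1 [-0.6   0.33  1.63  0.    1.17  0.76]
1 [-0.05  0.39  1.18 -0.    1.57  2.79]
1 [-0.05  0.49  1.36 -0.    1.29  2.79]
-1 [-0.6   0.21  1.52 -0.    1.41 -2.38]
-1 [-0.6   0.33  1.63 -0.    1.17 -2.38]
-1 [-0.05  0.39  1.18 -0.    1.57 -0.35]
-1 [-0.05  0.49  1.36 -0.    1.29 -0.35]
```

```bash
python3 - <<'E'
from h import *
a=np.radians(-167.6);r=down(a-np.pi/2);x,y=.553,-.2305
bot.goto(np.array([x,y,.22]),r); bot.set_gripper(1.0)
bot.line_to(np.array([x,y,.071]),max_speed=.1)
print(bot.current_ee_pos(),bot.current_contact_force())
bot.set_gripper(0.0,45)
print(bot.current_opening()*92,bot.current_grip_force(),bot.current_contact_force())
bot.line_to(np.array([x,y,.13]),max_speed=.06); print(bot.current_contact_force(),bot.current_opening()*92)
bot.line_to(np.array([x,y,.24]),max_speed=.15)
b=np.radians(107);c=np.array([.672,.0845])
bot.goto(np.array([*c,.24]),down(b-np.pi/2))
print(bot.current_clock(),bot.current_ee_pos(),bot.current_opening()*92)
T=bot.read_camera("top");S=bot.read_camera("side")
pt=proj(T,[.672,.0845,.2]);ps=proj(S,[.672,.0845,.15]);print(pt,ps)
def crop(c,p):
    u,v=map(int,p);return cv2.resize(c["pixels"][v-50:v+50,u-65:u+65],(390,300),interpolation=2),(u-65,v-50)
i,o=crop(T,pt);j,o2=crop(S,ps);print(o,o2);cv2.imwrite("pics/d.png",cv2.resize(np.hstack([i,j]),None,fx=1,fy=1))
E
```

```text
[ 0.55352813 -0.23082226  0.07178204] [-0.58802345  0.60392767  0.76314158]
20.9788873648099 44.80638384819031 [-0.15007603 -0.54377162  0.53789796]
[-0.49233006  0.27197337 -1.02155676] 21.000525544584477
10.0333 [0.67186466 0.08394    0.23963338] 21.013056522760504
[258.04609115 172.97189664] [289.16524949 168.83516737]
(193, 122) (224, 118)
```

View pics/d.png

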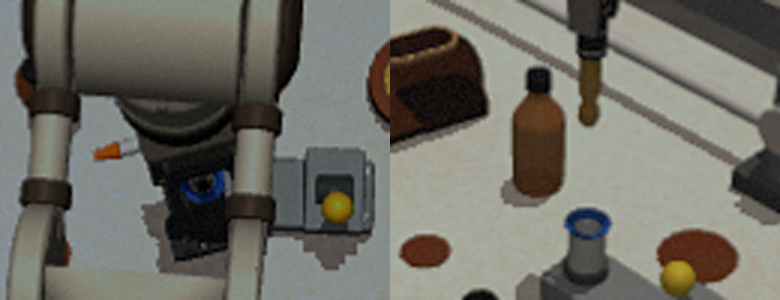

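The nozzle is held upright. In the side half the foot is at crop (589,122) and the collar at (588,220); in the top half the spout points left, toward the shoe's toe. Next I lower it to about 10 mm above the mouth and compare the two in the side view.

```bash
python3 - <<'E'
from h import *
p=bot.current_ee_pos();p=np.array([.672,.0845,.157])
bot.line_to(p,max_speed=.1);bot.hold(.3)
e=bot.current_ee_pos();print(e,bot.current_contact_force(),bot.current_clock())
S=bot.read_camera("side")
print("pred foot",proj(S,[*e[:2],e[2]-.0618]),"pred collar",proj(S,[.672,.0848,.082]))
b=blob(S,(275,175,305,205),(100,100,40),(130,255,255));print(b[:4])
cv2.imwrite("pics/e.png",cv2.resize(S["pixels"][150:210,255:325],(700,600),interpolation=2))
T=bot.read_camera("top");a=blob(T,(215,160,250,190),(5,150,90),(16,255,255));print("tip",a[:4],plane(T,a[0],e[2]-.0618+.112))
E
```

```text
[0.67226804 0.0844753  0.15750362] [-0.31864271  0.40646339 -1.14274391] 11.4167
pred foot [288.5181684  187.40213982] pred collar [288.16162425 191.8887314 ]
(array([289.50746269, 192.11940299]), np.int32(67), array([289.5, 192.5]), array([14, 10], dtype=int32))
tip (array([231.91666667, 178.91666667]), np.int32(24), array([231.5, 178.5]), array([8, 4], dtype=int32)) [0.65626498 0.141257   0.20770362]
```

View pics/e.png

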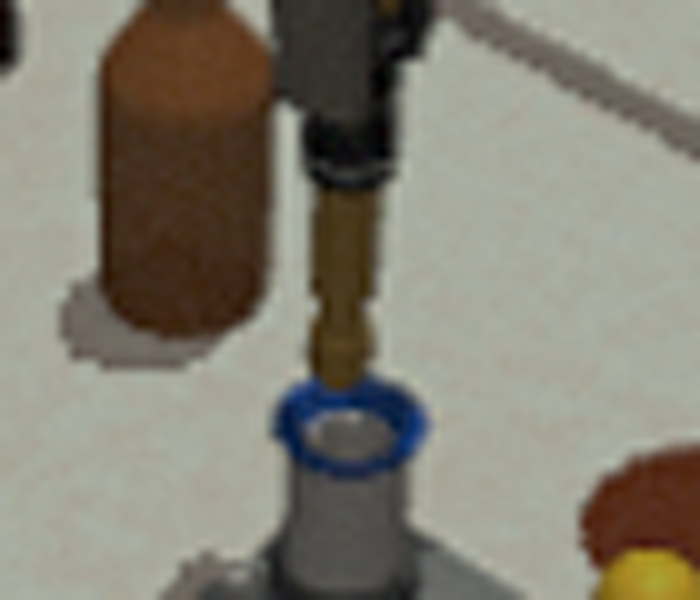

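The foot centre is at crop (341,373) and the rim centre at (351,424), so the nozzle needs to shift about 1–2 mm (+x, −y). Next comes the guarded insertion.

```bash
cat > ins.py <<'E'
from h import *
import sys
f0=bot.current_contact_force(); t=np.array([.673,.0832,.150]); bot.line_to(t,max_speed=.05); bot.hold(.1)
f0=bot.current_contact_force(); print("f0",f0,bot.current_clock())
step=.0015; low=0
while t[2]>.092:
    t[2]-=step; bot.line_to(t.copy(),max_speed=.03)
    f=bot.current_contact_force()-f0; e=bot.current_ee_pos()
    print(f"{t[2]*1e3:.1f} {e[2]*1e3:.2f} F {f.round(1)} op {bot.current_opening()*92:.2f} t {bot.current_clock():.1f}")
    if np.hypot(f[0],f[1])>2: t[:2]+=np.clip(f[:2]*1e-4,-.0005,.0005)
    step=.0015 if f[2]<3 else .0007 if f[2]<10 else .0004
    if f[2]>19.5 or np.hypot(f[0],f[1])>12: print("stop");break
print(bot.current_ee_pos(),t)
E
python3 ins.py
```

```text
f0 [ 0.26771824 -0.31137264 -0.91509099] 11.9083
148.5 148.45 F [ 0.4  0.3 -0.4] op 20.67 t 12.2
147.0 146.84 F [-0.2 -0.4 -0.6] op 21.14 t 12.4
145.5 145.31 F [-0.3 -0.2 -0.5] op 20.78 t 12.7
144.0 143.81 F [-0.1  0.6 -0.9] op 20.71 t 12.9
142.5 142.32 F [ 0.3  0.8 -0.8] op 20.37 t 13.2
141.0 140.81 F [ 0.2 -0.3 -1. ] op 20.93 t 13.4
139.5 139.29 F [ 0.4  0.6 -0.9] op 21.04 t 13.7
138.0 137.81 F [ 0.4  0.2 -0.7] op 21.13 t 13.9
136.5 136.49 F [-0.4 -0.3 -0.4] op 21.10 t 14.2
135.0 135.25 F [ 1.   0.4 -0.4] op 20.48 t 14.4
133.5 133.60 F [1.3 0.6 0.3] op 20.77 t 14.7
132.0 132.18 F [1.9 1.6 0.8] op 20.63 t 14.9
130.5 131.01 F [2.1 0.4 1.9] op 20.66 t 15.2
129.0 128.99 F [3.2 2.1 1.5] op 20.66 t 15.4
127.5 127.24 F [4.1 1.9 1. ] op 20.85 t 15.7
126.0 125.69 F [ 3.4  1.  -0.1] op 20.64 t 15.9
124.5 124.09 F [ 2.   0.3 -0.3] op 20.86 t 16.2
123.0 122.57 F [2.8 0.3 0.1] op 20.85 t 16.4
121.5 121.03 F [ 1.5 -0.1 -1. ] op 20.94 t 16.7
120.0 119.59 F [ 1.1 -0.  -1.2] op 20.77 t 16.9
118.5 118.45 F [1.  1.2 0.4] op 21.08 t 17.2
117.0 117.39 F [0.9 0.  2.3] op 20.88 t 17.4
115.5 116.73 F [1.1
[... 1269 characters left out ...]
. ] op 20.81 t 24.4
100.4 102.77 F [-1.7 -0.4 13.3] op 20.90 t 24.7
100.0 102.40 F [-2.4  0.3 12.7] op 21.04 t 24.9
99.6 102.13 F [-0.9  0.2 15.3] op 20.77 t 25.2
99.2 100.68 F [ 0.1 -0.1 10.9] op 20.65 t 25.4
98.8 100.41 F [-1.   1.  12.4] op 20.85 t 25.7
98.4 100.09 F [ 0.4  0.8 11.9] op 20.76 t 25.9
98.0 99.97 F [-1.3 -0.6 11.8] op 20.46 t 26.2
97.6 99.91 F [-0.6  0.7 13.4] op 20.81 t 26.4
97.2 99.91 F [-0.9  0.8 13.7] op 21.00 t 26.7
96.8 99.86 F [-1.7  0.1 15.6] op 20.77 t 26.9
96.4 99.82 F [-2.3  0.5 16.5] op 20.88 t 27.2
96.0 99.78 F [-3.2  0.3 18.3] op 20.82 t 27.4
95.6 99.78 F [-2.2 -0.3 19.6] op 20.97 t 27.7
stop
[0.6758622  0.08406688 0.0997832 ] [0.67373085 0.08433134 0.0956    ]
```

The snap at 102→100.7 mm and the stop at about 99.8 mm show clearly. A gentle tug will confirm the lock, then I release.

```bash
python3 - <<'E'
from h import *
e=bot.current_ee_pos()
for z in(.0985,.1005,.1015,.1025,.103):
    bot.line_to(np.array([e[0]-.001,e[1],z]),max_speed=.02);f=bot.current_contact_force();p=bot.current_ee_pos();print(z,p.round(4),f.round(1))
    if f[2]<-7:break
bot.line_to(np.array([*p[:2],p[2]+.0]),max_speed=.02);print(bot.current_ee_pos().round(4),bot.current_contact_force().round(1))
bot.set_gripper(.6);bot.hold(.2);print(bot.current_contact_force().round(1))
p=bot.current_ee_pos();bot.line_to(np.array([*p[:2],.26]),max_speed=.15)
bot.goto(np.array([.55,-.1,.28]),down(0.))
T=bot.read_camera("top");S=bot.read_camera("side")
for nm,bt,bs,lo,hi in [("ball",(295,178,320,205),(310,200,332,222),(18,120,80),(35,255,255)),
  ("tip",(200,165,245,200),(255,140,300,200),(5,150,90),(16,255,255))]:
    a=blob(T,bt,lo,hi);b=blob(S,bs,lo,hi);print(nm,a[:2],b[:2],tri(T,a[0],S,b[0]))
print(bot.current_clock())
t=cv2.resize(T["pixels"][150:250,90:220],(390,300),interpolation=2);t=cv2.resize(T["pixels"][140:260,100:330],(460,240),interpolation=2);s=cv2.resize(S["pixels"][120:240,240:340],(300,360),interpolation=2)
t=cv2.copyMakeBorder(t,0,120,0,0,0);cv2.imwrite("pics/f.png",np.hstack([t,s]))
E
```

```text
0.0985 [0.6754 0.084  0.1001] [-0.6  0.1 10.3]
0.1005 [0.6751 0.084  0.1011] [0.4 0.9 7.9]
0.1015 [0.6748 0.0841 0.1013] [ 1.5 -0.6  3.8]
0.1025 [0.6744 0.0841 0.1014] [ 2.5  0.1 -0.7]
0.103 [0.6742 0.0841 0.1016] [ 3.8  1.4 -7.1]
[0.6742 0.0841 0.1016] [ 3.3  1.3 -4.2]
[-0.  -0.4  0.4]
ball (array([304.93670886, 190.39240506]), np.int32(79)) (array([319.51428571, 210.11428571]), np.int32(105)) (array([ 0.64947873, -0.02564436,  0.10924018]), np.float64(0.0031751124100043646))
tip (array([234.57692308, 182.46153846]), np.int32(26)) (array([272.73451327, 156.30088496]), np.int32(113)) (array([0.6602288 , 0.13438791, 0.16477355]), np.float64(0.013484849699316518))
32.2667
```

View pics/f.png

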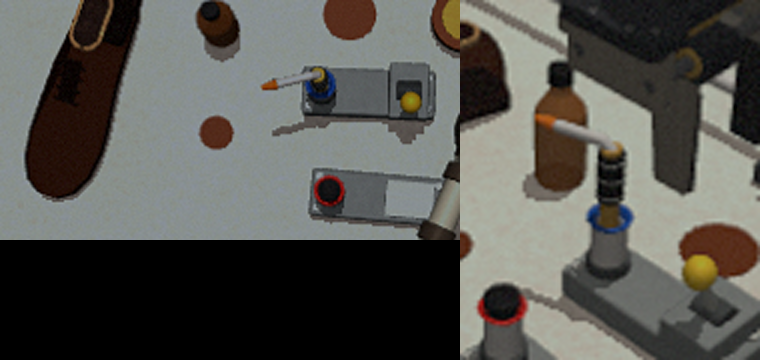

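Locked: the tug to −7 N held at 101.6 mm, and the nozzle stands upright in the blue collar. In the top crop the tip is at (267,86), the cap at (320,76), and the ball at (410,101) is still shut. Next I check the aim numerically.

```bash
python3 - <<'E'
from h import *
T=bot.read_camera("top");S=bot.read_camera("side")
f=lambda x,y:((x+.5)/2-.5+100,(y+.5)/2-.5+140)
a=blob(T,(215,175,245,195),(5,150,90),(16,255,255))
tip=plane(T,a[0],.152);cap=plane(T,f(319,75),.157)
# side: orange blob restricted left of the tube, above bottle body
b=blob(S,(255,155,274,165),(5,200,150),(16,255,255));print(b[:4])
tipS=plane(S,b[0],.152)
c=np.array([.6735,.0838])
toe=np.array([.571,.415])
for q in(tip-np.r_[cap[:2],0],tip-np.r_[c,0],tipS-np.r_[c,0]):
    n=q[:2]/np.hypot(*q[:2]);d=toe-c;print(np.hypot(*q[:2]),np.degrees(np.arctan2(*n[::-1])),"miss",n[0]*d[1]-n[1]*d[0])
print(tip,cap,tipS)
E
```

```text
(array([268.4, 159.2]), np.int32(10), array([268.5, 159. ]), array([6, 3], dtype=int32))
0.05824959674154009 102.18699888198371 miss 0.030272726988275586
0.05871573540929463 105.84190497608155 miss 0.008194631458736626
0.05872543218414037 100.24630560522701 miss 0.04195145995504007
[0.65747155 0.14028563 0.152     ] [0.66976821 0.08334876 0.157     ] [0.66305391 0.14158889 0.152     ]
```

```bash
python3 - <<'E'
from h import *
ps=[bot.read_camera("top") for _ in range(4)];T=ps[0]
im=np.mean([p["pixels"].astype(float) for p in ps],0)
a=cv2.resize(im[170:198,222:272],(800,448),interpolation=cv2.INTER_CUBIC)
cv2.imwrite("pics/g.png",np.clip(a*1.3,0,255).astype(np.uint8))
toe=[.571,.415,.04];print("toe px",proj(T,toe))
m=blob(T,(107,121,175,246),(0,0,0),(180,255,75));ct=max(cv2.findContours(m[4],0,2)[0],key=cv2.contourArea)[:,0]+[107,121]
w=np.array([plane(T,p,.025)[:2] for p in ct.astype(float)]);ax=np.array([.974,-.227]);s=w@ax;i=s<s.min()+.09
r=w[i]@np.array([.227,.974]);print("toe end s",s.min(),"lateral mid",(r.max()+r.min())/2,"toe s,l",np.array(toe[:2])@ax,np.array(toe[:2])@[.227,.974])
E
```

```text
toe px [128.5643573  221.35810308]
toe end s 0.418371418438418 lateral mid 0.5348543159385699 toe s,l 0.46194899999999994 0.5338269999999999
```

View pics/g.png

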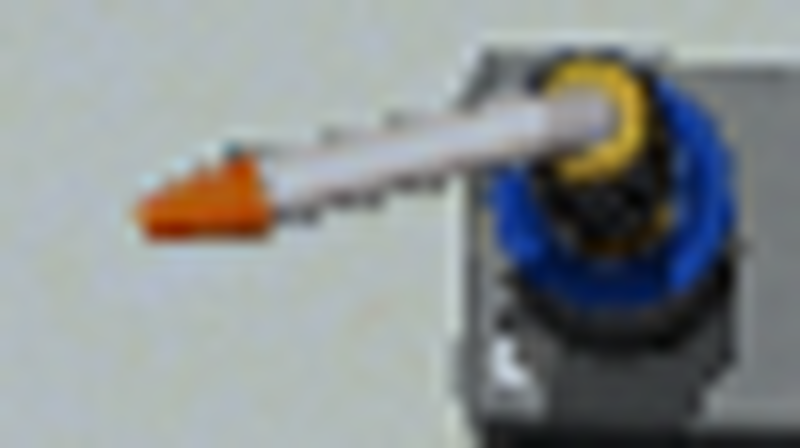

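The spout runs from crop (592,115) to (145,222), which is about 104.7° in world. The toe bears 107.2°, so the miss is about 15 mm and inside the 45 mm limit. Now the valve.

```bash
python3 - <<'E'
from h import *
bot.set_gripper(0.0,20)
y=-.0255
bot.goto(np.array([.583,y,.2]),down(0.));bot.line_to(np.array([.583,y,.09]),max_speed=.12)
bot.hold(.1);f0=bot.current_contact_force();print(bot.current_ee_pos(),f0,bot.current_clock())
x=.583
while x<.70:
    x+=.004;bot.line_to(np.array([x,y,.09]),max_speed=.04)
    f=bot.current_contact_force()-f0;print(round(x,3),bot.current_ee_pos()[0].round(4),f.round(1))
    if f[0]<-7:break
bot.line_to(np.array([x-.03,y,.09]),max_speed=.08);bot.line_to(np.array([x-.03,y,.22]),max_speed=.15)
bot.goto(np.array([.5,-.2,.28]),down(0.))
T=bot.read_camera("top");S=bot.read_camera("side")
a=blob(T,(290,150,325,205),(18,120,80),(35,255,255));b=blob(S,(310,180,350,222),(18,120,80),(35,255,255));print("ball",tri(T,a[0],S,b[0]),bot.current_clock())
t=cv2.resize(T["pixels"][140:260,100:330],(460,240),interpolation=2);s=cv2.resize(S["pixels"][120:240,240:360],(300,300),interpolation=2)
cv2.imwrite("pics/v.png",np.hstack([cv2.copyMakeBorder(t,0,60,0,0,0),s]))
E
```

```text
[ 0.58382575 -0.02572254  0.09114092] [-0.45730645 -0.36631126  0.44132145] 35.15
0.587 0.5875 [ 0.7  1.1 -0.8]
0.591 0.5913 [-0.   0.2 -0.9]
0.595 0.5952 [ 1.6 -0.  -0.8]
0.599 0.5992 [0.9 0.2 0.3]
0.603 0.6032 [-0.4  1.   0.1]
0.607 0.6072 [ 0.5  1.2 -0.5]
0.611 0.6112 [ 0.3 -1.1 -0. ]
0.615 0.6152 [ 0.7 -0.1 -0.8]
0.619 0.6192 [-0.7  1.2 -1.4]
0.623 0.6232 [ 0.3  1.1 -0.4]
0.627 0.6272 [ 0.4  0.5 -0.6]
0.631 0.6313 [-1.   1.5  3. ]
0.635 0.636 [-4.5  1.5 11.1]
0.639 0.641 [-4.1  2.  16. ]
0.643 0.6461 [-4.7  2.  18.4]
0.647 0.6511 [-3.6  2.4 19.8]
0.651 0.6559 [-1.   1.1 20.6]
0.655 0.6605 [-0.4  2.8 20. ]
0.659 0.6648 [ 1.4  2.6 18.4]
0.663 0.6689 [ 2.3  1.5 17.3]
0.667 0.6728 [ 2.8  0.9 15.1]
0.671 0.6765 [ 3.7  0.2 14.5]
0.675 0.68 [ 4.5  1.2 11.7]
0.679 0.683 [ 3.5 -0.3  8.1]
0.683 0.6859 [ 1.9 -0.5  6.7]
0.687 0.6881 [-2.3 -0.5  7.4]
0.691 0.6886 [-12.9  -0.9  13.8]Traceback (most recent call last):
  File "<stdin>", line 14, in <module>
  File "h.py", line 22, in blob
    i=1+np.argmax(s[1:,4]);
        ~~~~~~~~~^^^^^^^^^
    return _wrapfunc(a, 'argmax', axis=axis, out=out, **kwds)
    return bound(*args, **kwds)
ValueError: attempt to get argmax of an empty sequence
```

```bash
python3 - <<'E'
from h import *
T=bot.read_camera("top");S=bot.read_camera("side")
print(bot.current_clock(),bot.current_ee_pos())
t=cv2.resize(T["pixels"][140:260,230:330],(400,480),interpolation=2);s=cv2.resize(S["pixels"][120:240,260:360],(400,480),interpolation=2)
cv2.imwrite("pics/v.png",np.hstack([t,s]))
E
```

```text
44.6083 [ 0.50057447 -0.19911673  0.27943016]
```

View pics/v.png

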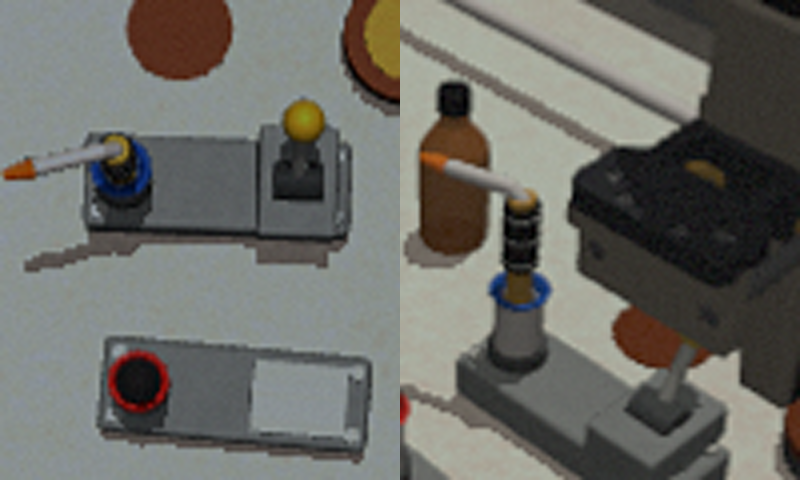

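The picture shows the ball at crop (303,120), over on the +x side, with the lever leaning open and the nozzle still home. I check the numbers, then hand in.

```bash
python3 - <<'E'
from h import *
T=bot.read_camera("top")
a=blob(T,(290,150,325,205),(18,120,80),(35,255,255));b=plane(T,a[0],.105);print("ball",b,"moved",b[:2]-[.6487,-.0249])
c=blob(T,(215,175,245,195),(5,150,90),(16,255,255))
k=blob(T,(250,165,268,184),(18,120,80),(35,255,255))
print(c[:2],k[:4]); 
for cz in(.152,.157):
    d=plane(T,c[0],.152)-plane(T,k[2],cz);print(np.hypot(*d[:2]),np.degrees(np.arctan2(d[1],d[0])))
E
```

```text
ball [ 0.6998915  -0.02534259  0.105     ] moved [ 0.0511915  -0.00044259]
(array([234.52, 182.4 ]), np.int32(25)) (array([259.33333333, 177.05555556]), np.int32(18), array([258.5, 177. ]), array([6, 7], dtype=int32))
0.05666912751555557 103.9846126694432
0.0566742629521352 103.09802997926839
```

The ball moved 51 of 58 mm, about 0.88 rad, which is marginal. I push once more, higher on the ball.

```bash
python3 - <<'E'
from h import *
y=-.0255
bot.goto(np.array([.65,y,.2]),down(0.));bot.line_to(np.array([.65,y,.1]),max_speed=.12)
bot.hold(.1);f0=bot.current_contact_force();print(bot.current_ee_pos(),f0,bot.current_clock())
x=.65
while x<.72:
    x+=.003;bot.line_to(np.array([x,y,.1]),max_speed=.04)
    f=bot.current_contact_force()-f0;print(round(x,3),bot.current_ee_pos()[0].round(4),f.round(1))
    if f[0]<-9 or f[2]>15:break
bot.line_to(np.array([x-.03,y,.1]),max_speed=.08);bot.line_to(np.array([x-.03,y,.22]),max_speed=.15)
bot.goto(np.array([.5,-.2,.28]),down(0.))
T=bot.read_camera("top")
a=blob(T,(290,150,325,205),(18,120,80),(35,255,255));b=plane(T,a[0],.105);print("ball",a[:2],b,"moved",b[:2]-[.6487,-.0249],bot.current_clock())
c=blob(T,(215,175,245,195),(5,150,90),(16,255,255));print(c[:2])
E
```

```text
[ 0.65091582 -0.02570208  0.10135449] [0.08946808 0.56534827 0.32421802] 46.7
0.653 0.6534 [ 0.2 -0.9 -0.3]
0.656 0.6562 [-0.7 -0.8  0.4]
0.659 0.6591 [-0.2 -0.2 -0.5]
0.662 0.6621 [-0.3 -0.7 -0.9]
0.665 0.6652 [-0.3 -0.7  0.1]
0.668 0.6681 [-0.3 -0.7 -0.5]
0.671 0.6712 [ 0.3 -0.3 -0.7]
0.674 0.6741 [ 0.2  0.1 -1.1]
0.677 0.6771 [-0.5  0.4  0.5]
0.68 0.6802 [ 0.1 -1.   0. ]
0.683 0.6831 [ 0.2 -1.5 -0. ]
0.686 0.6862 [ 0.5 -0.5 -1. ]
0.689 0.6892 [-1.4 -0.7 -0.3]
0.692 0.6922 [-0.3 -0.4 -0.6]
0.695 0.6951 [-0.8 -0.7  0.3]
0.698 0.6982 [-0.2 -0.5 -0.1]
0.701 0.7011 [-0.5 -0.1 -0.3]
0.704 0.7041 [-0.4 -0.2 -0.4]
0.707 0.7072 [ 0.1 -0.6  0.1]
0.71 0.7101 [ 0.5 -0.9 -1.3]
0.713 0.7132 [-0.3 -0.6 -0.6]
0.716 0.7161 [-0.1 -0.7 -0.8]
0.719 0.7192 [-0.7 -1.3 -0.1]
0.722 0.7222 [ 0.3  0.1 -0.6]
ball (array([305.54054054, 169.5       ]), np.int32(74)) [ 0.69974622 -0.02539416  0.105     ] moved [ 0.05104622 -0.00049416] 55.2667
(array([234.52, 182.4 ]), np.int32(25))
```

```bash
python3 - <<'E'
from h import *
print(bot.current_opening(),Ro.from_rotvec(bot.current_tool_rot()).as_matrix().round(2),bot.current_grip_force(),bot.current_clock(),bot.current_joints())
S=bot.read_camera("side");T=bot.read_camera("top")
t=cv2.resize(T["pixels"][150:215,250:380],(520,260),interpolation=2);t=cv2.resize(T["pixels"][150:300,250:400],(400,400),interpolation=2);s=cv2.resize(S["pixels"][120:270,250:400],(400,400),interpolation=2)
cv2.imwrite("pics/w.png",np.hstack([t,s]))
E
```

```text
0.004178578585861428 [[-0.  1. -0.]
 [ 1.  0.  0.]
 [ 0. -0. -1.]] 0.0 55.2667 [-6.03448264e-01  1.94349374e-02  1.57088610e+00  3.70558876e-04
  1.55213260e+00 -6.04690143e-01]
```

View pics/w.png

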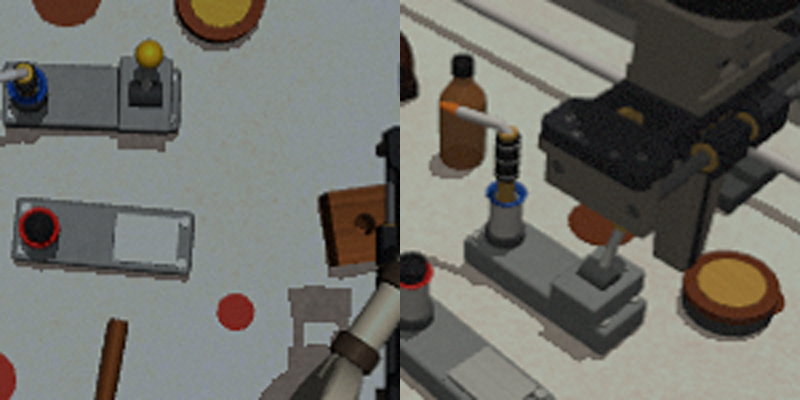

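The side view shows the real fingertips sitting about 20–25 mm above the reported TCP. Tip pixels in w.png and the barrel length left visible below the fingers in e.png both agree. So pass 1 dragged the ball by riding on its top, and pass 2 went over it. I push properly from the −x side, lower down.

```bash
python3 - <<'E'
from h import *
y=-.0255;z=.077
bot.goto(np.array([.648,y,.17]),down(0.));bot.line_to(np.array([.648,y,z]),max_speed=.15)
f0=bot.current_contact_force();print(bot.current_ee_pos(),f0,bot.current_clock())
x=.657
bot.line_to(np.array([x,y,z]),max_speed=.05)
while x<.695 and bot.current_clock()<63.5:
    x+=.003;bot.line_to(np.array([x,y,z]),max_speed=.04)
    f=bot.current_contact_force()-f0;print(round(x,3),bot.current_ee_pos().round(4),f.round(1),round(bot.current_clock(),1))
    if f[0]<-7 or f[2]>12:break
bot.line_to(np.array([x-.015,y,z]),max_speed=.08);bot.line_to(np.array([x-.015,y,.18]),max_speed=.15)
print(bot.current_clock())
if bot.current_clock()<66:
    bot.goto(np.array([.58,-.1,.22]),down(0.))
T=bot.read_camera("top")
try:
    a=blob(T,(290,150,325,205),(18,120,80),(35,255,255));b=plane(T,a[0],.105);print("ball",a[:2],b,b[:2]-[.6487,-.0249])
except Exception as e:print(e)
print(bot.current_clock())
E
```

```text
[ 0.64891751 -0.02608163  0.0784439 ] [0.45763875 0.01145684 0.50231098] 57.1333
0.66 [ 0.6601 -0.0255  0.077 ] [-1.   0.4  0. ] 57.7
0.663 [ 0.6631 -0.0255  0.077 ] [ 0.1  0.2 -0.9] 58.0
0.666 [ 0.6661 -0.0255  0.077 ] [-0.5 -0.3 -0.2] 58.2
0.669 [ 0.6692 -0.0255  0.077 ] [-0.3 -0.6 -0.5] 58.5
0.672 [ 0.6721 -0.0255  0.077 ] [-0.9  0.6 -0.5] 58.7
0.675 [ 0.6748 -0.0254  0.0768] [-2.2  0.6 -0.4] 59.0
0.678 [ 0.6751 -0.0254  0.0767] [-10.9  -0.3   5.5] 59.2
60.3833
ball (array([305.5, 169.5]), np.int32(76)) [ 0.69974416 -0.02529661  0.105     ] [ 0.05104416 -0.00039661]
60.975
```

The lever met a hard stop and the ball did not move, so the valve is fully open. Handing in.

```bash
python3 -c "
from workcell import bot
print(bot.current_contact_force(),bot.current_clock()); print(bot.job_done())"
```

```text
[-0.38466725  0.05000471 -0.33965054] 60.975
the job is handed in; nothing more can be done
None
```

I handed the job in at 61.0 s of 69 s: the nozzle is locked home (it held against a 7 N upward pull), its spout line passes an estimated 15–30 mm from the toe's middle (45 mm allowed), and the valve lever is against its open stop; no verdict came back.

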